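Reset the whistle counter

ROBOT

A 6-joint arm with a two-finger parallel gripper is mounted at the origin on the work surface. World frame = base frame: x ahead of the robot, y to its left, z up, the work surface at z = 0. Lengths are in mm, angles in rad, forces in N, time in s.
With the tool pointing down it reaches from about 325 to 900 mm from the base axis. Payload 3.5 kg.
Tool frame: the origin (TCP) lies at the very end of the fingers, on their centre line; the grasp point (between the pads) lies 19 mm behind it; z points along the fingers, y is the line along which they close (so a half turn about z gives the same grasp; the last joint's range is limited). The gripper opens to 85 mm and grips with 20 to 120 N. Pads are 22 mm wide; open, the fingers measure 114 mm over their backs; the gripper's body (76 mm by 85 mm) begins 54 mm behind the grasp point. The pads swing forward as they close: fully open they stand 13 mm farther back than shut.
Start: joints at [-1.216, 0.276, -0.026, 1.268, 0, 1.467], TCP at [276.223, -560.645, 231.313] pointing down, gripper open.
Joint ranges: [-3.12, 3.12], [-0.85, 1.88], [-1.08, 1.24], [-1.95, 2.15], [-1.57, 1.53], [-3.14, 3.14]. Speed limits (rad/s): [2.57, 2.57, 3.14, 3.14, 3.14, 3.14].

INTERFACE

Orientations are given as a rotation vector (axis times angle).
In Python, from cell import robot, vision, order gives the robot as it stands.
- The arm moves only by the tool drive_tool, never from a script. Its argument "rows" is a list of rows, each an object with "xyz": the shift along the tool's x, y, z in units of 2.5 cm (1.0 is 2.5 cm), a list of three; "turn": the turn about the tool's z in units of 0.1 rad (1.0 is 0.1 rad); "gripper": the opening, from -1 (shut) to 1 (fully open). In form: [{"xyz": [tx, ty, tz], "turn": turn, "gripper": gripper}, ...]. A call has 1 to 12 rows; each row shifts and turns the commanded pose from where the row before left it, along the tool's axes as they then stand; what a row does not reach is not made up. A row lasts 1/10 s, in which the tool goes at most 50 mm and 8.59 degrees, less where a joint would pass 70% of its speed; a pose out of reach is approached as far as the arm can. A call with a number of a shift or a turn outside -1 to 1 is refused whole. A call with a gripper value outside its range is refused whole. The fingers move at their own pace and stop on an object; "squeeze" is the grip in N (left out, the last holds). Time passes only in rows, so rows that do not move let the fingers close. It gives the time, the measured TCP pose, the force, the opening and the grip force at its end, in the units of the state.
- robot.observe(): the state, without advancing time (a new reading comes with each control period).
- vision.read_camera(name): name is "scene" or "top"; returns the picture (384x512x3 uint8, red, green, blue); there is no depth.
- vision.camera_info(name): a dict with "fx", "fy", "cx", "cy" (pixels), "distortion" ([k1, k2, p1, p2, k3] as OpenCV has them; the pictures are not rectified), "R" (3x3) and "t" (3): a world point X has camera coordinates R X + t. Camera axes: x right, y down, z forward; pixel columns grow to the right and rows downward; lengths in mm; the calibration is good to about 2 mm. A picture is of the moment at which its call begins. camera_info takes no time and is no camera call.
- order.job_done(): hands the job in; it is judged then, once.
The state is a dict: "time": time; "joint_pos": joint angles; "joint_velocities": joint speeds; "joint_efforts": joint torques, N m; "tcp_pos": TCP position; "eef_rot": TCP orientation; "contact_force": force on the tool from outside, world axes, zero at the start; "torque": the same for the moment, N m; "opening": finger opening in mm; "grip_force": force on a finger pad.
Only numpy, scipy, OpenCV 4.12 (cv2) and the standard library are available. Lean on these libraries where they do the work, as an engineer would, in place of code of your own. Each camera call takes 0.05 s, during which the arm holds its last target. There are 200 camera calls.

TASK

Set the whistle counter beside the pressure cooker back to its red mark before the next batch: flick the teeth of its star-shaped wheel clockwise, seen from above, with a fingertip until the red tooth clicks to rest at the black arrow, without running past it. Push the wheel gently, do not squeeze it, and leave the counter standing where it is. Leave the mortar, measuring cup, spoon and open drawer alone, and finish with the hand clear.

Things in the scene. Friction and masses are not known exactly. Their poses are not given: they have to be found in the camera images.
- counter: Whistle counter, loose, 0.9 kg: round black rubber foot 130 mm across, 10 mm thick; steel column 72 mm across; flat horizontal star wheel on top (45 to 59 mm above the worktop); over its middle a fixed black cap and arrow, 66 mm high. Origin: centre of the underside, on the wheel's vertical axis. z up; the arrow points along its own -x. Any yaw.
- star (a joint): Turn of the star wheel, rad, growing clockwise seen from above; 0 = red tooth at the arrow. A ratchet lets it turn only clockwise, in clicks of 60 degrees (1.047 rad); starts 2, 3 or 4 clicks short. Pushed over about 45 degrees from rest it snaps on to the next click, pushed less it springs back; so one push of 50 to 95 degrees makes one click. Takes about 1.5 N at a tooth.
- red_tip (a point): Outer end of the red tooth, 60 mm from the axis, 52 mm above the worktop; turns with the wheel. The wheel is a white disc 72 mm across with six radial teeth 60 degrees apart (one red, five cream), each 9 mm wide, 14 mm high, reaching 60 mm from the axis. Between and below the teeth, outside the disc, the space is free down to the foot.
- arrow_tip (a point): Tip of the black arrow on the fixed cap, 31 mm from the wheel's axis, 62 mm above the worktop.
- mortar_mid (a point): Centre of the cream ceramic mortar (114 mm across the rim, 75 mm high, loose), half-way up. To be left alone.
- measure_mid (a point): Centre of the bowl of the steel measuring cup (68 mm across, 50 mm high, loose), half-way up; a flat handle reaches 117 mm out along its own +x. To be left alone.
- spoon: Wooden spoon lying on the worktop beyond the counter, 240 mm long along its own x axis, bowl to +x, at most 40 mm high, loose. Origin: middle of its underside. To be left alone.
- caddy_drawer0_handle (a point): Knob of the open top drawer of the small white plastic drawer unit (180 x 220 mm, 200 mm high, fixed) to the robot's right. To be left alone.
- cooker: Pressure cooker, fixed, to the robot's left: steel pot 226 mm across at the rim, 164 mm high, long black handle (240 mm from the axis) along its own -x with a raised red locking lever up to 225 mm height. Origin: centre of the underside. An obstacle only.

How it is judged (in metres and radians):
At the end, for the whole second after the job is handed in: The red tooth rests at the arrow (wheel joint within 0.2 rad of 0, still), the counter stands flat within 40 mm of where it was, and mortar, cup, spoon and drawer are within 25 mm of where they were (value of joint star between -0.2 and 0.2 rad and velocity of joint star between -0.1 and 0.1 rad/s and distance of counter from where it was at the start of the episode below 0.04 m and angle between counter's own z axis and vertical below 0.05 rad and distance of each of mortar_mid, measure_mid, spoon, caddy_drawer0_handle from where it was at the start of the episode below 0.025 m); the robot touches nothing.
It fails at once if the wheel is run past the red mark (value of joint star above 0.837758 rad).
It fails at once if the wheel is squeezed or pushed hard (over 25 N) (contact force between the fingers and star above 25 N).
It fails at once if the counter is lifted (height (world z) of counter above 0.008 m).
It fails at once if the counter is shoved about or tipped (distance of counter from where it was at the start of the episode above 0.04 m or angle between counter's own z axis and vertical above 0.2 rad).
It fails at once if the mortar, measuring cup, spoon or drawer is disturbed or lifted (distance of any of mortar_mid, measure_mid, spoon, caddy_drawer0_handle from where it was at the start of the episode above 0.025 m).
It also fails if it takes over 64 s, if anything falls off the work surface, if the arm or the gripper's body presses on something with over 40 N, if the wrist force passes 120 N, or if a joint passes its speed limit or range.

## Working session

There is one attempt and no reset: what is moved stays moved. The work goes in short steps, Python scripts to look and compute and a tool call to move; the robot and the scene stay as the last step left them, time stands still between calls to the robot, and variables do not carry over. Pictures are saved under pics/ and viewed, at most 10 in all, crops included, and the job is handed in when it is done.

Besides the shell and the picture viewer there is one more tool, called after "Request:" as name([rows], argument=value, ...), one row to a line, values as JSON. drive_tool: Moves the arm, as the interface text tells. Shifts and turns lie within -1 to 1; 1 stands for 2.5 cm of shift or 0.1 rad of turn. Its arguments: {"type":"object","properties":{"rows":{"type":"array","items":{"type":"object","properties":{"xyz":{"type":"array","items":{"type":"number"}},"turn":{"type":"number"},"gripper":{"type":"number"}}}},"squeeze":{"type":"number"}},"required":["rows"]}

```bash
mkdir -p pics
python3 - <<'E'
from cell import robot, vision
import cv2
s=robot.observe(); print(s)
for n in("scene","top"):
    cv2.imwrite(f"pics/{n}0.png",vision.read_camera(n)[:,:,::-1]); print(vision.camera_info(n))
E
```

```text
{'time': 0.0, 'joint_pos': array([-1.21636731e+00,  2.77105178e-01, -2.79127960e-02,  1.26800093e+00,
       -1.54653306e-05,  1.46739623e+00]), 'joint_velocities': array([ 3.95504991e-04,  4.49490839e-04,  1.07710116e-03, -5.85342709e-04,
       -5.17930709e-04,  6.77614450e-05]), 'joint_efforts': array([ 3.82419857e-04, -4.45509446e+01,  2.95201170e+01,  1.64081290e-02,
       -1.01863207e-04, -1.48959106e-06]), 'tcp_pos': array([ 275.96100045, -559.89146293,  230.16194517]), 'eef_rot': array([-3.05749307e+00, -7.12391958e-01,  4.60827902e-04]), 'contact_force': array([-0.08282715, -0.20219106, -0.08527353]), 'torque': array([-0.0049488 ,  0.0675992 ,  0.00277492]), 'grip_force': 0.0, 'opening': 85.3646480259525}
{'fx': 389.52769851596986, 'fy': 389.52769851596986, 'cx': 256.01088992266335, 'cy': 190.90369539159695, 'distortion': array([-0.00891446,  0.        ,  0.        ,  0.        ,  0.        ]), 'R': array([[ 0.7007602 ,  0.71338503,  0.00411563],
       [ 0.53729716, -0.52397586, -0.66087901],
       [-0.4693047 ,  0.46532902, -0.75048118]]), 't': array([-437.76193357, -249.19187   , 1757.75580529])}
{'fx': 394.3261857446477, 'fy': 394.3261857446477, 'cx': 254.4225861176156, 'cy': 190.61780229549365, 'distortion': array([-0.13949145,  0.        ,  0.        ,  0.        ,  0.        ]), 'R': array([[ 0.01319925, -0.9997261 , -0.01932602],
       [-0.99167938, -0.01061292, -0.12829408],
       [ 0.12805384,  0.0208586 , -0.99154785]]), 't': array([   4.1549666 ,  626.53819272, 1211.52482884])}
```

View pics/top0.png

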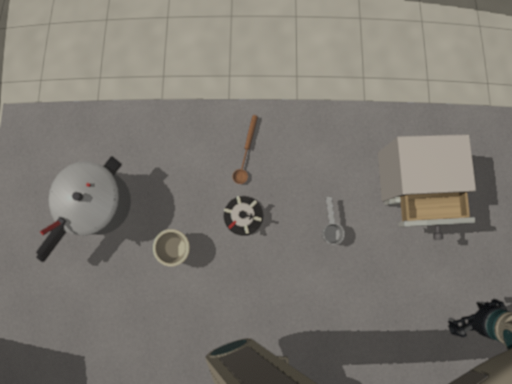

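View pics/scene0.png

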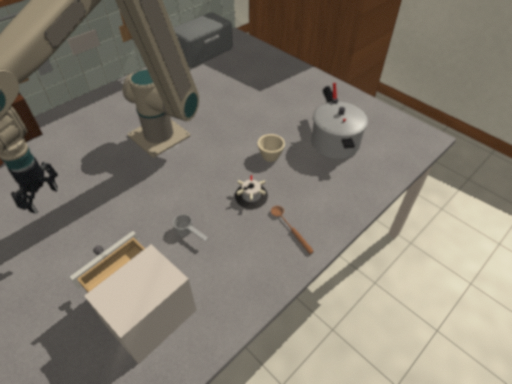

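The top view shows the counter at about (243,215), with its red tooth at the lower left near (233,225). The mortar is at (171,247), the cup at (335,233) and the spoon bowl at (241,177). Next I'll enlarge the counter and measure it.

```bash
cat > h.py <<'E'
import numpy as np, cv2
from cell import robot, vision
def ray(n,uv,z):
    c=vision.camera_info(n); K=np.array([[c['fx'],0,c['cx']],[0,c['fy'],c['cy']],[0,0,1]])
    p=cv2.undistortPoints(np.array(uv,float).reshape(-1,1,2),K,c['distortion'])[:,0]
    d=np.c_[p,np.ones(len(p))]@c['R']; o=-c['R'].T@c['t']
    return o+d*((z-o[2])/d[:,2])[:,None]
def pix(n,X):
    c=vision.camera_info(n); K=np.array([[c['fx'],0,c['cx']],[0,c['fy'],c['cy']],[0,0,1]])
    return cv2.projectPoints(np.array(X,float).reshape(-1,1,3),cv2.Rodrigues(c['R'])[0],c['t'],K,c['distortion'])[0][:,0]
E
python3 - <<'E'
from h import *
im=cv2.imread("pics/top0.png"); 
c=im[190:240,215:271]; cv2.imwrite("pics/c.png",cv2.resize(c,None,fx=10,fy=10,interpolation=cv2.INTER_CUBIC))
h=cv2.cvtColor(im,cv2.COLOR_BGR2HSV)
sub=np.zeros(im.shape[:2],bool); sub[188:242,213:273]=1
red=sub&((h[...,0]<8)|(h[...,0]>172))&(h[...,1]>120)&(h[...,2]>60)
y,x=np.nonzero(red); r=ray("top",[[x.mean(),y.mean()]],55)[0]; print("red",x.mean(),y.mean(),len(x),r)
dark=(sub&(h[...,2]<45)).astype(np.uint8)
light=(sub&(h[...,2]>120)).astype(np.uint8)
allm=cv2.morphologyEx(dark|light|red.astype(np.uint8),cv2.MORPH_CLOSE,np.ones((3,3)))
y,x=np.nonzero(light); print("light",x.mean(),y.mean(),ray("top",[[x.mean(),y.mean()]],55))
cs,_=cv2.findContours(allm,0,2); k=max(cs,key=cv2.contourArea); e=cv2.minEnclosingCircle(k); print("foot",e,ray("top",[e[0]],10))
for n,uv,z in(("mortar",(171,243),75),("cup",(335,235),50),("spoon bowl",(241,177),20),("cup handle",(330,198),45)): print(n,ray("top",[uv],z))
E
```

```text
red 231.22222222222223 224.8148148148148 27 [516.52311424  82.10748417  55.        ]
light 234.32665330661322 214.56045424181696 [[548.59817543  73.02926236  55.        ]]
foot ((240.0, 215.0), 37.483428955078125) [[550.43299542  57.84778331  10.        ]]
mortar [[456.90969202 265.20347783  75.        ]]
cup [[ 488.43263351 -241.55255671   50.        ]]
spoon bowl [[673.16305124  56.22195497  20.        ]]
cup handle [[ 604.8849448  -227.62884705   45.        ]]
```

View pics/c.png

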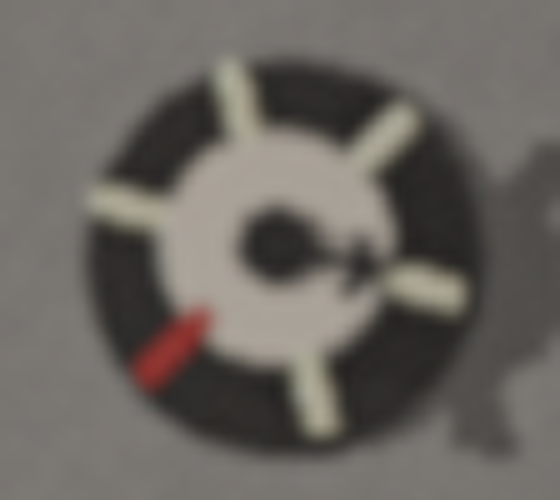

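The enlarged view has the cap at crop (280,245), with the arrow pointing right and slightly down to the tooth at (465,290). The red tooth's end is at (145,385). Going clockwise from red to the arrow is 4 clicks. I'll compute the wheel centre and tooth angles, and turn the hand and shut the gripper in the same step.

Run:
```python
from h import *
t=np.array([[465,290],[320,435],[143,387],[90,197],[230,60],[415,108]])
P=ray("top",(t+.5)/10-.5+[215,190],54)[:,:2]
A=np.c_[2*P,np.ones(6)]; s=np.linalg.lstsq(A,(P**2).sum(1),rcond=None)[0]; print("centre",s[:2],"r",np.sqrt(s[2]+s[:2]@s[:2]))
d=P-s[:2]; print(np.degrees(np.arctan2(d[:,1],d[:,0])),np.hypot(*d.T))
print("cap",ray("top",[[242.95,214.45]],66))
im=cv2.imread("pics/scene0.png"); cv2.imwrite("pics/s.png",cv2.resize(im[165:215,222:282],None,fx=10,fy=10,interpolation=cv2.INTER_CUBIC))
print("exp cap in scene",pix("scene",[[s[0],s[1],66]]))
```

```text
centre [550.41979849  48.38271173] r 60.505347164525894
[-102.62819498 -166.28353193  137.43575833   76.20302542   15.15285831
  -44.27807229] [60.27097756 60.48345985 60.60643615 60.57336289 60.18623834 60.90884075]
cap [[548.53563722  45.57005379  66.        ]]
exp cap in scene [[251.44412979 184.97193462]]
```

Request:
drive_tool([
  {"xyz":[0,0,0],"turn":-1,"gripper":-1},
  {"xyz":[0,0,0],"turn":-1,"gripper":-1},
  {"xyz":[0,0,0],"turn":-1,"gripper":-1},
  {"xyz":[0,0,0],"turn":-1,"gripper":-1},
  {"xyz":[0,0,0],"turn":-1,"gripper":-1},
  {"xyz":[0,0,0],"turn":-1,"gripper":-1},
  {"xyz":[0,0,0],"turn":-1,"gripper":-1},
  {"xyz":[0,0,0],"turn":-1,"gripper":-1},
  {"xyz":[0,0,0],"turn":-1,"gripper":-1},
  {"xyz":[0,0,0],"turn":-1,"gripper":-1},
  {"xyz":[0,0,0],"turn":-1,"gripper":-1},
  {"xyz":[0,0,0],"turn":-0.14,"gripper":-1},
])

```text
time: 1.3
tcp_pos: [276.1, -560.2, 230.7]
eef_rot: [-2.219, -2.222, -0.001]
contact_force: [0.2, 0.5, -0.5]
opening: 0.4
grip_force: 0.0
```

View pics/s.png

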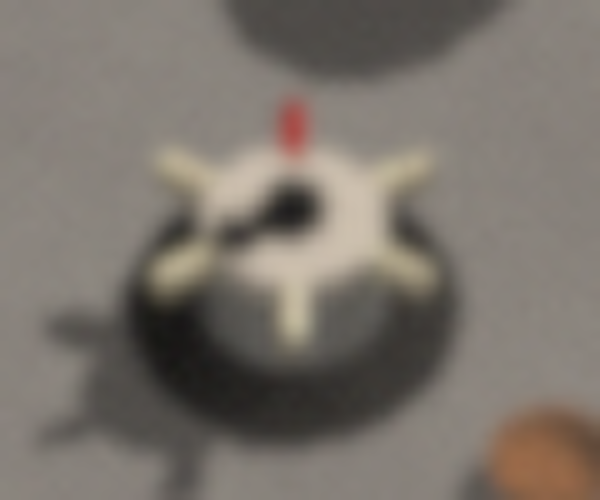

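The scene view agrees: its cap, at about (251.5,185.7), fits the wheel centre (550,48). The red tooth is at 136° and the arrow at −104°. My plan is to lower the shut fingertips into the gap behind the red tooth, at 166° and radius 60, and sweep them clockwise.

Request:
drive_tool([
  {"xyz":[1,0.346,0],"turn":0,"gripper":-1},
  {"xyz":[1,0.346,0],"turn":0,"gripper":-1},
  {"xyz":[1,0.346,0],"turn":0,"gripper":-1},
  {"xyz":[1,0.346,0],"turn":0,"gripper":-1},
  {"xyz":[1,0.346,0],"turn":0,"gripper":-1},
  {"xyz":[1,0.346,0],"turn":0,"gripper":-1},
  {"xyz":[1,0.346,0],"turn":0,"gripper":-1},
  {"xyz":[1,0.346,0],"turn":0,"gripper":-1},
  {"xyz":[1,0.346,0],"turn":0,"gripper":-1},
  {"xyz":[1,0.346,0],"turn":0,"gripper":-1},
  {"xyz":[1,0.346,0],"turn":0,"gripper":-1},
  {"xyz":[1,0.346,0],"turn":0,"gripper":-1},
])

```text
time: 2.5
tcp_pos: [379.8, -259.3, 231.1]
eef_rot: [-2.222, -2.22, -0.0]
contact_force: [-1.2, 0.1, -0.3]
opening: -0.1
grip_force: 0.0
```

Request:
drive_tool([
  {"xyz":[1,0.346,0],"turn":0,"gripper":-1},
  {"xyz":[1,0.346,0],"turn":0,"gripper":-1},
  {"xyz":[1,0.346,0],"turn":0,"gripper":-1},
  {"xyz":[1,0.346,0],"turn":0,"gripper":-1},
  {"xyz":[1,0.346,0],"turn":0,"gripper":-1},
  {"xyz":[1,0.346,0],"turn":0,"gripper":-1},
  {"xyz":[1,0.346,0],"turn":0,"gripper":-1},
  {"xyz":[1,0.346,0],"turn":0,"gripper":-1},
  {"xyz":[1,0.346,0],"turn":0,"gripper":-1},
  {"xyz":[1,0.346,0],"turn":0,"gripper":-1},
  {"xyz":[1,0.346,0],"turn":0,"gripper":-1},
  {"xyz":[1,0.346,0],"turn":0,"gripper":-1},
])

```text
time: 3.7
tcp_pos: [483.2, 40.7, 231.1]
eef_rot: [-2.222, -2.22, 0.0]
contact_force: [1.1, 0.2, -0.6]
opening: -0.3
grip_force: 0.0
```

Request:
drive_tool([
  {"xyz":[0.92,0.336,0],"turn":0,"gripper":-1},
  {"xyz":[0,0,1],"turn":0,"gripper":-1},
  {"xyz":[0,0,1],"turn":0,"gripper":-1},
  {"xyz":[0,0,1],"turn":0,"gripper":-1},
  {"xyz":[0,0,1],"turn":0,"gripper":-1},
  {"xyz":[0,0,0.4],"turn":0,"gripper":-1},
  {"xyz":[0,0,0],"turn":0,"gripper":-1},
  {"xyz":[0,0,0],"turn":0,"gripper":-1},
])

```text
time: 4.5
tcp_pos: [492.2, 62.5, 122.0]
eef_rot: [2.221, 2.221, 0.001]
contact_force: [0.7, -0.5, 0.7]
opening: -0.1
grip_force: 0.0
```

Run:
```python
from h import *
s=robot.observe(); print(s['tcp_pos'],s['eef_rot'],s['joint_pos'],s['contact_force'])
t=vision.read_camera("top")[190:240,210:270,::-1]; c=vision.read_camera("scene")[140:215,222:292,::-1]
f=lambda a:cv2.resize(a,(390,400),interpolation=cv2.INTER_CUBIC)
cv2.imwrite("pics/a.png",np.hstack([f(t),f(c)]))
```

```text
[492.15010792  62.53215038 122.03788434] [2.22058517e+00 2.22142795e+00 9.75449110e-04] [-4.00429315e-03  1.35830508e-01 -4.46309223e-01  9.87782667e-01
  8.09440447e-06  1.56641258e+00] [ 0.68336416 -0.53447583  0.71430559]
```

View pics/a.png

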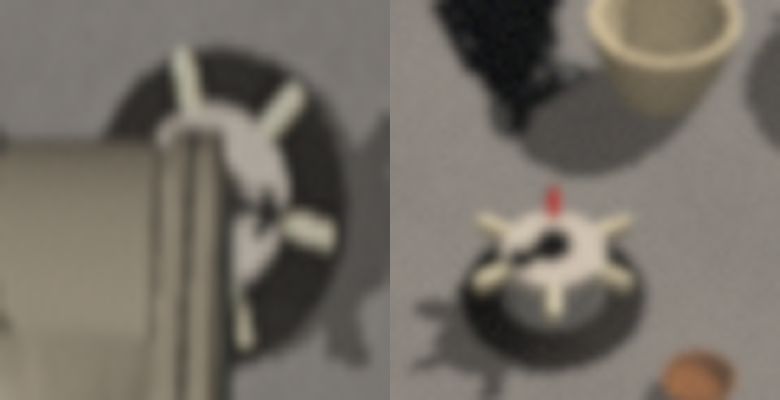

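The scene panel shows the fingertip at about (244,164), where projection predicts it for this TCP. The wheel is unchanged, with red pointing up in the panel. I'll compute the arc steps next.

Run:
```python
import numpy as np
a=np.radians(np.arange(166,-77,-6)); p=60*np.c_[np.sin(a),np.cos(a)]/25
for q,d in zip(np.degrees(a)[1:],np.diff(p,axis=0)): print(round(q),d.round(2))
```

```text
160 [0.24 0.07]
154 [0.23 0.1 ]
148 [0.22 0.12]
142 [0.21 0.14]
136 [0.19 0.16]
130 [0.17 0.18]
124 [0.15 0.2 ]
118 [0.13 0.22]
112 [0.11 0.23]
106 [0.08 0.24]
100 [0.06 0.24]
94 [0.03 0.25]
88 [0.   0.25]
82 [-0.02  0.25]
76 [-0.05  0.25]
70 [-0.07  0.24]
64 [-0.1   0.23]
58 [-0.12  0.22]
52 [-0.14  0.21]
46 [-0.16  0.19]
40 [-0.18  0.17]
34 [-0.2   0.15]
28 [-0.22  0.13]
22 [-0.23  0.11]
16 [-0.24  0.08]
10 [-0.24  0.06]
4 [-0.25  0.03]
-2 [-0.25  0.  ]
-8 [-0.25 -0.02]
-14 [-0.25 -0.05]
-20 [-0.24 -0.07]
-26 [-0.23 -0.1 ]
-32 [-0.22 -0.12]
-38 [-0.21 -0.14]
-44 [-0.19 -0.16]
-50 [-0.17 -0.18]
-56 [-0.15 -0.2 ]
-62 [-0.13 -0.22]
-68 [-0.11 -0.23]
-74 [-0.08 -0.24]
```

Request:
drive_tool([
  {"xyz":[0,0,0.6],"turn":0,"gripper":-1},
  {"xyz":[0,0,0.6],"turn":0,"gripper":-1},
  {"xyz":[0,0,0.6],"turn":0,"gripper":-1},
  {"xyz":[0,0,0.6],"turn":0,"gripper":-1},
  {"xyz":[0,0,0.6],"turn":0,"gripper":-1},
  {"xyz":[0,0,0.28],"turn":0,"gripper":-1},
  {"xyz":[0,0,0],"turn":0,"gripper":-1},
])

```text
time: 5.3
tcp_pos: [491.5, 62.6, 39.3]
eef_rot: [-2.22, -2.222, 0.001]
contact_force: [-0.7, 0.1, -0.6]
opening: 0.0
grip_force: 0.0
```

The fingertips went down with no contact. Now the first 60° of the arc, which should make one click.

Request:
drive_tool([
  {"xyz":[0.24,0.07,0],"turn":0,"gripper":-1},
  {"xyz":[0.23,0.1,0],"turn":0,"gripper":-1},
  {"xyz":[0.22,0.12,0],"turn":0,"gripper":-1},
  {"xyz":[0.21,0.14,0],"turn":0,"gripper":-1},
  {"xyz":[0.19,0.16,0],"turn":0,"gripper":-1},
  {"xyz":[0.17,0.18,0],"turn":0,"gripper":-1},
  {"xyz":[0.15,0.2,0],"turn":0,"gripper":-1},
  {"xyz":[0.13,0.22,0],"turn":0,"gripper":-1},
  {"xyz":[0.11,0.23,0],"turn":0,"gripper":-1},
  {"xyz":[0.08,0.24,0],"turn":0,"gripper":-1},
  {"xyz":[0,0,0],"turn":0,"gripper":-1},
  {"xyz":[0,0,0],"turn":0,"gripper":-1},
])

```text
time: 6.5
tcp_pos: [533.5, 105.9, 39.4]
eef_rot: [2.22, 2.222, 0.001]
contact_force: [0.4, -0.5, 0.8]
opening: 0.1
grip_force: 0.0
```

Run:
```python
from h import *
c=vision.read_camera("scene")[150:210,217:287,::-1]
cv2.imwrite("pics/b.png",cv2.resize(c,None,fx=8,fy=8,interpolation=cv2.INTER_CUBIC))
```

```text
(no output)
```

View pics/b.png

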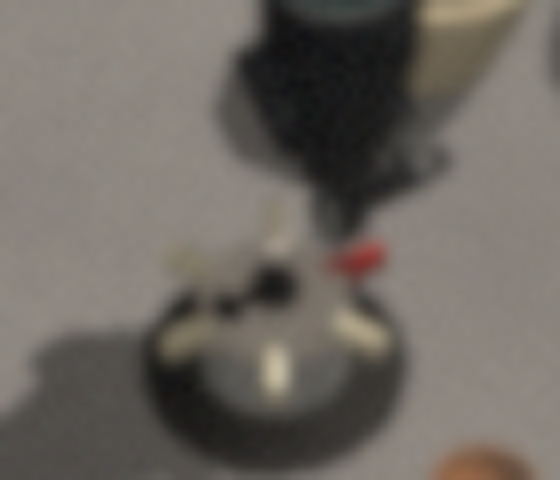

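Red has moved one click, to crop (370,257), with the finger behind it at (340,215). The counter hasn't moved. I'll do the next two 60° legs.

Request:
drive_tool([
  {"xyz":[0.06,0.24,0],"turn":0,"gripper":-1},
  {"xyz":[0.03,0.25,0],"turn":0,"gripper":-1},
  {"xyz":[0,0.25,0],"turn":0,"gripper":-1},
  {"xyz":[-0.02,0.25,0],"turn":0,"gripper":-1},
  {"xyz":[-0.05,0.25,0],"turn":0,"gripper":-1},
  {"xyz":[-0.07,0.24,0],"turn":0,"gripper":-1},
  {"xyz":[-0.1,0.23,0],"turn":0,"gripper":-1},
  {"xyz":[-0.12,0.22,0],"turn":0,"gripper":-1},
  {"xyz":[-0.14,0.21,0],"turn":0,"gripper":-1},
  {"xyz":[-0.16,0.19,0],"turn":0,"gripper":-1},
  {"xyz":[0,0,0],"turn":0,"gripper":-1},
])

```text
time: 7.65
tcp_pos: [593.0, 91.0, 39.7]
eef_rot: [2.22, 2.22, 0.002]
contact_force: [-0.3, 0.4, -0.7]
opening: 0.0
grip_force: 0.0
```

Request:
drive_tool([
  {"xyz":[-0.18,0.17,0],"turn":0,"gripper":-1},
  {"xyz":[-0.2,0.15,0],"turn":0,"gripper":-1},
  {"xyz":[-0.22,0.13,0],"turn":0,"gripper":-1},
  {"xyz":[-0.23,0.11,0],"turn":0,"gripper":-1},
  {"xyz":[-0.24,0.08,0],"turn":0,"gripper":-1},
  {"xyz":[-0.24,0.06,0],"turn":0,"gripper":-1},
  {"xyz":[-0.25,0.03,0],"turn":0,"gripper":-1},
  {"xyz":[-0.25,0,0],"turn":0,"gripper":-1},
  {"xyz":[-0.25,-0.02,0],"turn":0,"gripper":-1},
  {"xyz":[-0.25,-0.05,0],"turn":0,"gripper":-1},
  {"xyz":[0,0,0],"turn":0,"gripper":-1},
])

```text
time: 8.75
tcp_pos: [607.9, 32.7, 39.4]
eef_rot: [2.221, 2.221, -0.001]
contact_force: [-0.0, -0.2, 0.2]
opening: 0.0
grip_force: 0.0
```

Run:
```python
from h import *
c=vision.read_camera("scene")[150:210,217:287,::-1]
cv2.imwrite("pics/d.png",cv2.resize(c,None,fx=8,fy=8,interpolation=cv2.INTER_CUBIC))
```

```text
(no output)
```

View pics/d.png

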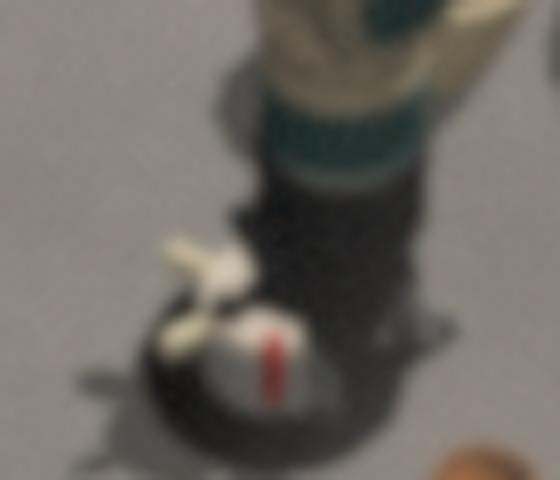

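Red is now at crop (275,370), one click short of the arrow, and the counter is still in place. Now the last leg.

Request:
drive_tool([
  {"xyz":[-0.24,-0.07,0],"turn":0,"gripper":-1},
  {"xyz":[-0.23,-0.1,0],"turn":0,"gripper":-1},
  {"xyz":[-0.22,-0.12,0],"turn":0,"gripper":-1},
  {"xyz":[-0.21,-0.14,0],"turn":0,"gripper":-1},
  {"xyz":[-0.19,-0.16,0],"turn":0,"gripper":-1},
  {"xyz":[-0.17,-0.18,0],"turn":0,"gripper":-1},
  {"xyz":[-0.15,-0.2,0],"turn":0,"gripper":-1},
  {"xyz":[-0.13,-0.22,0],"turn":0,"gripper":-1},
  {"xyz":[-0.11,-0.23,0],"turn":0,"gripper":-1},
  {"xyz":[-0.08,-0.24,0],"turn":0,"gripper":-1},
  {"xyz":[0,0,0],"turn":0,"gripper":-1},
  {"xyz":[0,0,0],"turn":0,"gripper":-1},
])

```text
time: 10.0
tcp_pos: [566.0, -9.4, 39.2]
eef_rot: [-2.22, -2.222, 0.001]
contact_force: [-0.4, 0.5, -0.1]
opening: 0.3
grip_force: 0.0
```

Run:
```python
from h import *
c=vision.read_camera("scene")[150:210,217:287,::-1]
cv2.imwrite("pics/e.png",cv2.resize(c,None,fx=8,fy=8,interpolation=cv2.INTER_CUBIC))
```

```text
(no output)
```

View pics/e.png

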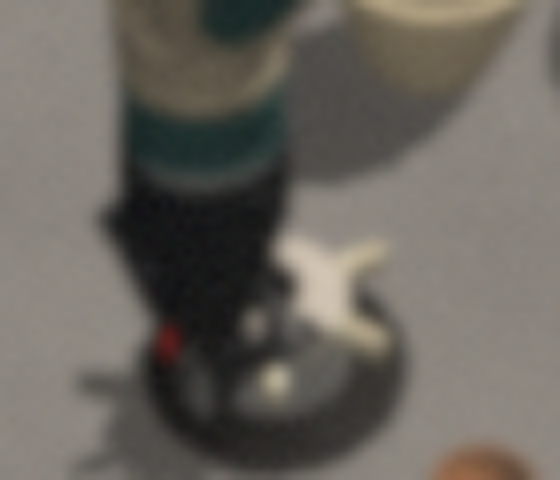

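Red is at crop (168,345), the arrow-side rest position, and the other teeth are also at rest. The finger sits mid-gap, so I'll lift straight up and back away toward the robot.

Request:
drive_tool([
  {"xyz":[0,0,-0.5],"turn":0,"gripper":-1},
  {"xyz":[0,0,-0.8],"turn":0,"gripper":-1},
  {"xyz":[0,0,-1],"turn":0,"gripper":-1},
  {"xyz":[0,0,-1],"turn":0,"gripper":-1},
  {"xyz":[0,0,-1],"turn":0,"gripper":-1},
  {"xyz":[0,0,-1],"turn":0,"gripper":-1},
  {"xyz":[0,0,-1],"turn":0,"gripper":-1},
  {"xyz":[-1,-0.5,-0.5],"turn":0,"gripper":-1},
  {"xyz":[-1,-0.5,0],"turn":0,"gripper":-1},
  {"xyz":[-1,-0.5,0],"turn":0,"gripper":-1},
  {"xyz":[-1,-0.5,0],"turn":0,"gripper":-1},
  {"xyz":[-1,-0.5,0],"turn":0,"gripper":-1},
])

```text
time: 11.25
tcp_pos: [503.9, -135.3, 210.6]
eef_rot: [2.219, 2.222, 0.001]
contact_force: [-0.1, -0.6, 1.3]
opening: 0.1
grip_force: 0.0
```

Request:
drive_tool([
  {"xyz":[-1,-0.4,0],"turn":0,"gripper":-1},
  {"xyz":[-1,-0.4,0],"turn":0,"gripper":-1},
  {"xyz":[-1,-0.4,0],"turn":0,"gripper":-1},
  {"xyz":[-1,-0.4,0],"turn":0,"gripper":-1},
  {"xyz":[-1,-0.4,0],"turn":0,"gripper":-1},
  {"xyz":[0,0,0],"turn":0,"gripper":-1},
  {"xyz":[0,0,0],"turn":0,"gripper":-1},
])

```text
time: 11.95
tcp_pos: [454.3, -259.7, 210.1]
eef_rot: [2.221, 2.221, 0.001]
contact_force: [0.7, 0.8, 0.3]
opening: 0.1
grip_force: 0.0
```

Run:
```python
from h import *
t=vision.read_camera("top")[185:245,160:260,::-1]; c=vision.read_camera("scene")[130:260,160:320,::-1]
f=lambda a:cv2.resize(a,(390,300),interpolation=cv2.INTER_CUBIC)
cv2.imwrite("pics/f.png",np.hstack([f(t),f(c)]))
```

```text
(no output)
```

View pics/f.png

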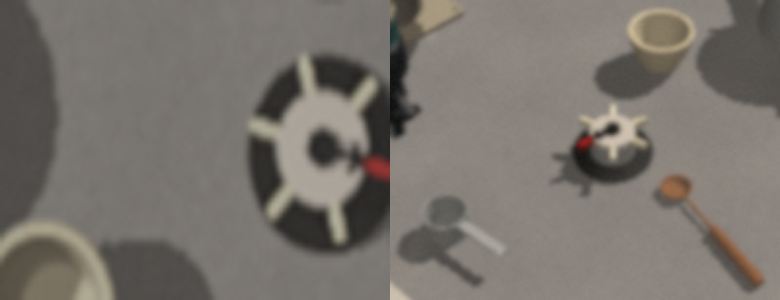

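Both views show the red tooth at the arrow tip (top panel (378,167), scene panel (585,142)). The counter, mortar, cup and spoon look where they were, and the hand is clear.

```bash
python3 -c "
from cell import order
print(order.job_done())"
```

```text
the job is handed in; nothing more can be done
None
```

I turned the wheel four clicks clockwise and the red tooth now rests at the arrow. In the last pictures the counter, mortar, cup and spoon hadn't visibly moved and the hand was clear (the drawer was out of frame), and I've handed in the job (no verdict returned).

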